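# Check-weigh a loaded bottle carrier on a sprung hook scale

### The job

Weigh the carrier that is loaded with three juice bottles: pick it up by its top bar and hang the bar in both hooks of the sprung scale, then lower it slowly (a few centimetres a second) and let go only once the scale bears the whole weight, so that the pointer never drops, jumps or bounces and the hooks are not forced. Leave it hanging still and upright from both hooks, with nothing else on the counter disturbed.

Things in the scene. Friction and masses are not known exactly. Their poses are not given: they have to be found in the camera images.
- carrier: loaded steel bottle carrier; origin: centre of underside, z up. Floor plate 60 (x) by 160 mm (y), three capped juice bottles fixed in a row along y (tops at 117), end uprights at y = +-78 mm, joined by a level top bar along y, 12 mm wide (x), 10 mm high, top at 195 mm. Grip the bar's middle, fingers closing along x. Hangs either way round. Mass unknown (bottles filled more or less), under 1 kg, balanced
- bar_mid (a point): middle of the underside of the loaded carrier's top bar, 185 mm above the carrier's underside (5 mm below the bar's centre line); axes as the carrier's
- stand: sprung scale, fixed; origin on the counter below the middle between its two hooks, y along the hook line, z up. Column 44 mm square, 426 high at x 100, y 200 mm; foot 14 mm high (x -10 to 190, y 140 to 270). A 14 mm rail at x 100 runs from the column's sliding carriage to y -60 and bears two 8 mm wire hooks reaching to -x at y -50 and +50. Free space above and between the hooks
- hook_mid (a point): midway between the hooks, level with their inner bottoms, where the bar's underside rests (285 mm above the counter unloaded; goes down with them); axes as the stand's. Each hook is a trough: flat bottom 26 mm long in x, centred, flaring up to a free tip (x -26, top 20 mm above the bottom) and the shank (x +24, top 24 mm above it), which runs back to the rail
- yoke (a joint): scale reading: how far hooks and pointer are pulled down, m; 0 unloaded, end of travel 0.100. Spring 120 N/m (10 mm per 1.2 N), lightly damped, 0.2 N preload
- empty_carrier: bystander, to be left alone: identical steel carrier but with no bottles in it; origin at the centre of its underside
- bottle_a: bystander, to be left alone: single small juice bottle with a white cap, 44 mm wide, 112 mm high; origin at the centre of its underside
- bottle_b: bystander, to be left alone: another such juice bottle; origin at the centre of its underside
- cup: bystander, to be left alone: steel measuring cup, 70 mm wide, 90 mm high; origin at the centre of its underside
- cap_jar: bystander, to be left alone: jar, 72 mm wide, 90 mm high; origin at the centre of its underside
- funnel: bystander, to be left alone: steel funnel standing mouth down, 100 mm wide, 100 mm high; origin at the centre of its rim on the counter
- brush: bystander, to be left alone: brush lying on the counter, 200 mm long
Not all that is in view belongs to the job. Leave any orange look-alike of the carrier alone.

How it is judged:
By the outcome, as a careful person would: the job done as asked, in the order asked, and still so for the second after the job is handed in, with the robot touching nothing.
It also fails if it takes over 56 s, if anything falls off the work surface, if the arm or the gripper's body presses on something with over 40 N, if the wrist force passes 120 N, or if a joint passes its speed limit or range.

### The arm

A 6-joint arm with a two-finger parallel gripper is mounted at the origin on the work surface. World frame = base frame: x ahead of the robot, y to its left, z up, the work surface at z = 0. Lengths are in mm, angles in rad, forces in N, time in s.
With the tool pointing down it reaches from about 350 to 875 mm from the base axis. Payload 4.2 kg.
Tool frame: the origin (TCP) lies at the very end of the fingers, on their centre line; the grasp point (between the pads) lies 19 mm behind it; z points along the fingers, y is the direction in which the jaws open and shut (so a half turn about z gives the same grasp; the last joint's range is limited). The gripper opens to 85 mm and grips with 20 to 120 N. Pads are 22 mm wide; open, the fingers measure 114 mm over their backs; the gripper's body (76 mm by 85 mm) begins 54 mm behind the grasp point. The pads swing forward as they close: fully open they stand 13 mm farther back than shut.
Start: joints at [1.417, 0.385, 0.008, 0, -1.194, -0.259], TCP at [250.701, 572.493, 231.312] pointing down, gripper open.
Joint ranges: [-3.14, 3.14], [-1.21, 2.06], [-1.07, 1.41], [-3.16, 2.05], [-2.99, -0.16], [-3.1, 3.1]. Speed limits (rad/s): [2.79, 2.79, 3.14, 3.14, 3.14, 3.14].

### API

Orientations are given as a unit quaternion [x, y, z, w].
In Python, from bench import arm, optics, job gives the robot as it stands.
- The arm moves only by the tool send_rows, never from a script. Its argument "steps" is a list that holds one entry, the list of rows, each a list of 5 numbers: the shift along the tool's x, y, z in cm, then the turn about the tool's z in rad, then the opening, from 0 (shut) to 1 (fully open). A call has 1 to 10 rows; each row shifts and turns the pose as measured when the row begins, along the tool's axes as they then stand; what a row does not reach is not made up. A row lasts 1/12 s, in which the tool goes at most 41.7 mm and 7.16 degrees, less where a joint would pass 70% of its speed; a pose out of reach is approached as far as the arm can. A call with a gripper value outside its range is refused whole. The fingers move at their own pace and stop on an object; the grip force is fixed at half the most. Time passes only in rows, so rows that do not move let the fingers close. It gives the time, the measured TCP pose, the force and the opening at its end, in the units of the state.
- arm.read_state(): the state, without advancing time (a new reading comes with each control period).
- optics.get_image(name): name is "scene" or "top" or "wrist"; returns (picture, depth): 480x640x3 uint8, blue, green, red; 480x640 float32, mm along the optical axis (not along the pixel's ray), 0 where there is no reading.
- optics.get_calibration(name): a dict with "K" (3x3 intrinsics, pixels), "k1" (the pictures are not rectified: a ray, as slopes to the right and down, at radius r is drawn at 1 + k1 r^2 times it, then the intrinsics apply), "rvec" (rotation vector, rad) and "tvec" (3), from world to camera coordinates, as OpenCV has them; the wrist camera has in their place "hand_eye" (4x4, takes a point from camera to tool coordinates, whose origin is the TCP and whose axes are the flange's). Camera axes: x right, y down, z forward; pixel columns grow to the right and rows downward; lengths in mm; the calibration is good to about 2 mm. A picture is of the moment at which its call begins: read the wrist's pose just before it. get_calibration takes no time and is no camera call.
- job.job_done(): hands the job in, once; it reports no verdict.
The state is a dict: "clock": time; "joints": joint angles; "joint_vel": joint speeds; "joint_efforts": joint torques, N m; "position": TCP position; "ee_rot": TCP orientation; "contact_force": force on the tool from outside, world axes, zero at the start; "wrist_torque": the same for the moment, N m; "gripper_width": finger opening in mm.
Only numpy, scipy, OpenCV 4.12 (cv2) and the standard library are available. Lean on these libraries where they do the work, as an engineer would, in place of code of your own. Each camera call takes 0.05 s, during which the arm holds its last target. There are 200 camera calls.

## Working session

There is one attempt and no reset: what is moved stays moved. The work goes in short steps, Python scripts to look and compute and a tool call to move; the robot and the scene stay as the last step left them, time stands still between calls to the robot, and variables do not carry over. Pictures are saved under pics/ and viewed, about 8 in all and at most 12, crops included, and the job is handed in when it is done.

Besides the shell and the picture viewer there is one more tool, called in YAML: its name, and indented under it one key for each argument. send_rows: Moves the arm, as the interface text tells. Its arguments: {"type":"object","properties":{"steps":{"type":"array","items":{"type":"array","items":{"type":"array","items":{"type":"number"}}}}},"required":["steps"]}

```bash
ls; mkdir -p pics
cat > h.py <<'E'
import numpy as np, cv2, sys
from bench import arm, optics, job
from scipy.spatial.transform import Rotation as R
def snap(n,save=None):
    s=arm.read_state(); im,d=optics.get_image(n); c=optics.get_calibration(n)
    if save: cv2.imwrite('pics/'+save,im)
    K=np.array(c['K']);k1=c['k1']
    if 'rvec' in c:
        Rw=cv2.Rodrigues(np.array(c['rvec'],float))[0]; t=np.array(c['tvec'],float).ravel()
        Rc=Rw.T; o=-Rc@t
    else:
        H=np.array(c['hand_eye']); Rt=R.from_quat(s['ee_rot']).as_matrix()
        Rc=Rt@H[:3,:3]; o=Rt@H[:3,3]+np.array(s['position'])
    return im,d,(K,k1,Rc,o)
def rays(uv,cam):
    K,k1,Rc,o=cam
    p=cv2.undistortPoints(np.array(uv,float).reshape(-1,1,2),K,np.array([k1,0,0,0.]),None,None).reshape(-1,2)
    return np.c_[p,np.ones(len(p))]
def pts(uv,d,cam):   # world points by depth
    uv=np.array(uv).reshape(-1,2); r=rays(uv,cam); z=d[uv[:,1].astype(int),uv[:,0].astype(int)]
    return (r*z[:,None])@cam[2].T+cam[3]
def plane(uv,z,cam):
    w=rays(uv,cam)@cam[2].T; return cam[3]+w*((z-cam[3][2])/w[:,2])[:,None]
def cloud(d,cam):
    v,u=np.mgrid[:480,:640]; uv=np.c_[u.ravel(),v.ravel()]; return pts(uv,d,cam).reshape(480,640,3)
E
python3 - <<'E'
from h import *
a=snap('scene','s0.png');b=snap('top','t0.png');s=arm.read_state();print(s)
for n,x in(('s',a),('t',b)):
    print(n,x[2][3].round(),(x[1]>0).mean()); np.save(n+'.npy',cloud(x[1],x[2]))
E
```

```text
pics
{'clock': 0.1, 'joints': array([ 1.41658217e+00,  3.85507075e-01,  6.74228706e-03, -4.30094845e-04,
       -1.19399890e+00, -2.58610011e-01]), 'joint_vel': array([ 0.0030148 , -0.00128323,  0.00324052,  0.00127024,  0.00030036,
        0.0014101 ]), 'joint_efforts': array([-3.74188403e-05, -3.93318450e+01,  1.88928813e+01,  4.19785514e+00,
       -2.59837776e-03,  3.57083685e-06]), 'position': array([250.5181849 , 572.01933073, 230.30724278]), 'ee_rot': array([ 9.78755802e-01, -2.05027005e-01, -1.48288450e-04,  9.92768938e-04]), 'contact_force': array([ 0.80771179,  0.60193423, -0.68320054]), 'wrist_torque': array([0.01915945, 0.07329326, 0.00417623]), 'gripper_width': 85.06852622613707}
s [1448.  733. 1111.] 0.9644954427083333
t [ 436. -148. 1351.] 0.9959147135416667
```

View pics/s0.png

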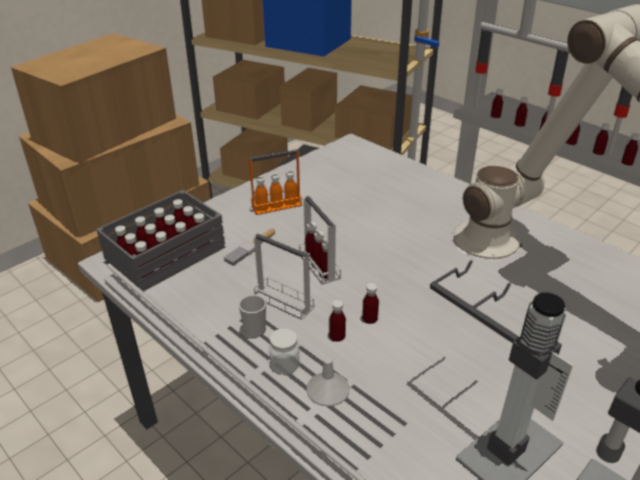

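View pics/t0.png

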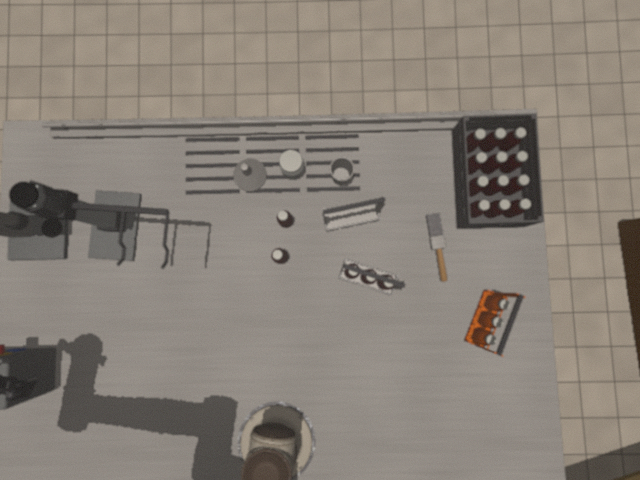

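The scene view shows the loaded carrier at (320,245), with the empty one in front of it at (285,275), the scale at lower right and the orange look-alike at (275,185). In the top view the loaded carrier is at (370,277), the empty one at (352,214) and the hooks at (122..167,240). Next I'll measure the bar and hooks from the depth clouds.

```bash
python3 - <<'E'
from h import *
def box(P,m):
    q=P[m]; 
    if len(q)<5: print(len(q)); return
    r=cv2.minAreaRect(q[:,:2].astype(np.float32)); print(len(q),np.array(r[0]).round(1),np.array(r[1]).round(1),round(r[2],1),'z',np.percentile(q[:,2],[5,50,95]).round(1)); return
for n in 'ts':
    P=np.load(n+'.npy'); Z=P[...,2]
    print(n)
    m=((Z>176)&(Z<205)&(P[...,0]>250)&(P[...,0]<800)&(P[...,1]>-450)&(P[...,1]<150)).astype(np.uint8)
    k,l=cv2.connectedComponents(m,connectivity=8)
    for i in range(1,k):
        if (l==i).sum()>15: box(P,l==i)
    print('high')
    m=((Z>265)&(Z<330)&(P[...,0]>300)&(P[...,0]<800)&(P[...,1]>100)&(P[...,1]<700)).astype(np.uint8)
    k,l=cv2.connectedComponents(m)
    for i in range(1,k):
        if (l==i).sum()>15:
            box(P,l==i); q=P[l==i]; q=q[np.argsort(q[:,0])]; print(q[::max(1,len(q)//25)].round().tolist())
E
python3 -c "
import cv2
a=cv2.imread('pics/t0.png');cv2.imwrite('pics/c1.png',cv2.resize(a[170:320,0:420],None,fx=1.9,fy=1.9*2))"
```

```text
t
339 [ 635.8 -226.5] [ 21.8 160. ] 10.7 z [188.9 194.8 198.6]
330 [ 456.7 -270.4] [159.9  21.1] 70.0 z [190.5 194.7 198.8]
high
1431 [574.2 350.7] [292.7 145.2] 78.2 z [285.9 310.7 326.8]
[[484.0, 223.0, 301.0], [506.0, 218.0, 284.0], [524.0, 215.0, 285.0], [539.0, 215.0, 306.0], [555.0, 315.0, 310.0], [573.0, 309.0, 308.0], [591.0, 214.0, 309.0], [603.0, 209.0, 305.0], [605.0, 468.0, 285.0], [608.0, 234.0, 305.0], [611.0, 228.0, 315.0], [613.0, 430.0, 289.0], [615.0, 211.0, 314.0], [617.0, 274.0, 312.0], [619.0, 327.0, 311.0], [621.0, 307.0, 310.0], [622.0, 366.0, 312.0], [624.0, 428.0, 296.0], [625.0, 334.0, 315.0], [627.0, 295.0, 312.0], [629.0, 383.0, 315.0], [631.0, 373.0, 312.0], [634.0, 411.0, 313.0], [644.0, 428.0, 302.0], [653.0, 427.0, 312.0], [664.0, 425.0, 328.0]]
s
262 [ 455.6 -271. ] [169.9  24.7] 70.8 z [181. 192. 197.]
366 [ 637.  -228.1] [ 24.7 165.1] 10.3 z [182.6 192.1 196.9]
high
3016 [578.6 370.9] [339.7 150. ] 78.2 z [275.1 307.3 328.1]
[[486.0, 223.0, 296.0], [516.0, 224.0, 290.0], [552.0, 218.0, 310.0], [591.0, 216.0, 308.0], [612.0, 243.0, 312.0], [618.0, 22
[... 406 characters left out ...]
67.0, 467.0, 300.0], [669.0, 470.0, 296.0], [671.0, 484.0, 303.0]]
1125 [623.3 639.7] [59.6 62.6] 88.9 z [280.7 315.1 326.5]
[[592.0, 624.0, 324.0], [605.0, 626.0, 324.0], [615.0, 628.0, 326.0], [621.0, 621.0, 323.0], [626.0, 642.0, 324.0], [632.0, 634.0, 325.0], [635.0, 633.0, 325.0], [640.0, 645.0, 328.0], [644.0, 651.0, 325.0], [646.0, 644.0, 322.0], [647.0, 661.0, 288.0], [648.0, 644.0, 287.0], [649.0, 654.0, 296.0], [649.0, 623.0, 323.0], [649.0, 612.0, 289.0], [649.0, 649.0, 316.0], [650.0, 620.0, 294.0], [650.0, 659.0, 292.0], [650.0, 633.0, 318.0], [650.0, 619.0, 304.0], [651.0, 642.0, 303.0], [651.0, 632.0, 318.0], [651.0, 642.0, 291.0], [652.0, 625.0, 285.0], [652.0, 633.0, 300.0]]
```

Run:
```python
from h import *
for n in 'ts':
    P=np.load(n+'.npy'); X,Y,Z=P[...,0],P[...,1],P[...,2]
    q=P[(Z>303)&(Z<322)&(X>600)&(X<650)&(Y>235)&(Y<295)|(Z>303)&(Z<322)&(X>600)&(X<650)&(Y>330)&(Y<400)]
    v=cv2.fitLine(q[:,:2].astype(np.float32),cv2.DIST_HUBER,0,.01,.01).ravel()
    a=np.degrees(np.arctan2(v[1],v[0])); print(n,'rail',v.round(3),a,q[:,2].mean())
    if n=='t': av=a
    yv=np.array(v[:2])*np.sign(v[1]); xv=np.array([yv[1],-yv[0]])
    rail=v[2:]
    L=np.stack([(P[...,:2]-rail)@xv,(P[...,:2]-rail)@yv],-1)
    for lo,hi in((150,262),(262,345)):
        m=(Z>270)&(Z<330)&(L[...,0]<-15)&(L[...,0]>-150)&(Y>lo)&(Y<hi)
        l=L[m];z=Z[m];o=np.argsort(l[:,0]); print('hook lx ly z')
        for b in range(-140,-10,6):
            k=(l[:,0]>=b)&(l[:,0]<b+6)
            if k.any(): print(b+3,k.sum(),np.median(l[k,1]).round(1),np.median(z[k]).round(1),end=' | ')
        print()
        yy=np.median(l[(l[:,0]<-30),1]); w=rail+xv*-100+yv*yy; print('hook pt at rail-100:',w.round(1))
    k=(Z>305)&(Z<318)&(abs(L[...,0])<10)&(Y<320); print('rail end',L[k][:,1].min(), (rail+yv*L[k][:,1].min()).round(1))
```

```text
t rail [9.90000e-02 9.95000e-01 6.22169e+02 3.18547e+02] 84.3369 312.08481052955506
hook lx ly z
-125 8 -108.9 302.6 | -119 11 -109.6 300.1 | -113 10 -110.9 289.1 | -107 10 -108.1 284.5 | -101 8 -109.5 284.1 | -95 11 -109.4 285.4 | -89 8 -109.6 285.4 | -83 13 -109.6 291.2 | -77 12 -109.8 303.9 | -71 12 -108.7 308.1 | -65 8 -107.9 306.4 | -59 9 -110.1 307.9 | -53 12 -109.5 307.4 | -47 9 -107.8 307.3 | -41 8 -109.3 308.9 | -35 11 -108.1 306.3 | -29 9 -109.5 307.4 | -23 10 -108.5 308.5 | -17 7 -108.9 308.4 | 
hook pt at rail-100: [511.9 219.6]
hook lx ly z
-125 12 -10.3 303.5 | -119 11 -12.2 299.7 | -113 11 -12.0 290.1 | -107 7 -10.0 285.0 | -101 10 -12.0 283.7 | -95 12 -10.2 283.6 | -89 7 -10.9 286.1 | -83 12 -11.8 292.4 | -77 13 -13.0 305.1 | -71 12 -12.1 308.4 | -65 11 -10.7 309.5 | -59 7 -11.2 307.8 | -53 11 -12.2 310.2 | -47 8 -10.9 308.2 | -41 12 -10.4 308.1 | -35 9 -10.3 308.3 | -29 10 -10.2 307.0 | -23 11 -10.6 307.0 | -17 7 -10.6 308.2 | 
hook pt at rail-100: [521.6 317.3]
rail end -111.76698237520498 [611.1 207.3]
s rail [1.01000e-01 9.95000e-01 6.26688e+02 3.26604e+02] 84.207
[... 320 characters left out ...]
-53 9 -116.9 308.5 | -47 12 -116.5 307.4 | -41 9 -117.0 306.7 | -35 7 -117.1 306.6 | -29 9 -117.1 307.5 | -23 7 -115.5 306.9 | -17 10 -117.5 307.3 | 
hook pt at rail-100: [515.4 220.8]
hook lx ly z
-131 12 -17.2 300.6 | -125 17 -17.3 294.8 | -119 18 -17.0 289.1 | -113 14 -16.8 284.3 | -107 7 -16.4 281.4 | -101 11 -16.7 282.8 | -95 4 -15.4 283.9 | -89 11 -17.4 281.2 | -83 17 -15.7 297.1 | -77 10 -17.2 305.7 | -71 10 -17.3 306.7 | -65 12 -17.6 306.2 | -59 7 -16.2 306.9 | -53 10 -16.5 306.8 | -47 11 -17.6 306.4 | -41 8 -16.1 307.0 | -35 9 -17.0 307.0 | -29 10 -17.1 307.9 | -23 9 -16.5 307.9 | -17 12 -18.4 307.0 | 
hook pt at rail-100: [525.5 319.9]
rail end -2403.9702135801786 [  384.1 -2065.1]
```

View pics/c1.png

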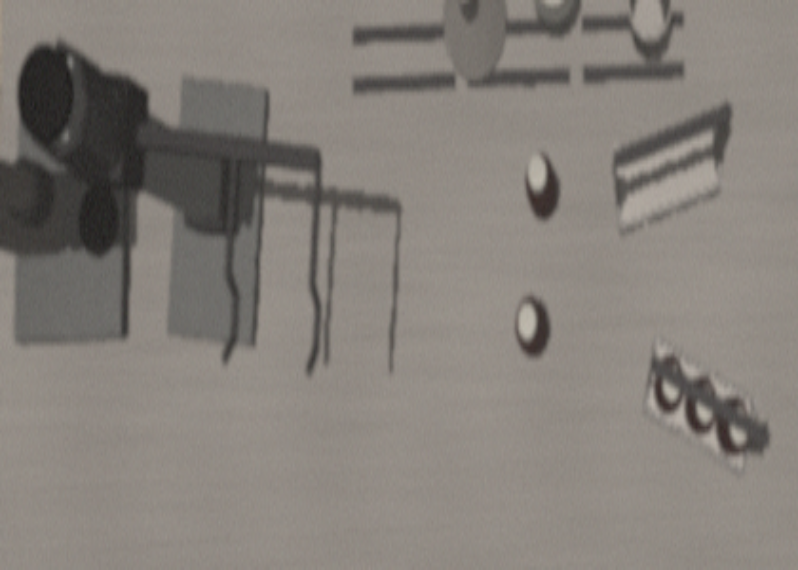

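The loaded bar's middle is at (456,-270.5), with its top at 195 and its direction at 70°. hook_mid is about (518,269.5,285), with the hook line at 84.3°. These match the sizes given, so I'm moving above the carrier.

send_rows:
  steps:
    - [[1.2, 1.55, -0.5, 0, 1], [2.4, 3.1, -0.5, 0, 1], [2.4, 3.1, -0.5, 0, 1], [2.4, 3.1, -0.5, 0, 1], [2.4, 3.1, -0.5, 0, 1], [2.4, 3.1, -0.5, 0, 1], [2.4, 3.1, -0.5, 0, 1], [2.4, 3.1, -0.5, 0, 1], [2.4, 3.1, -0.5, 0, 1], [2.4, 3.1, -0.5, 0, 1]]

```text
clock: 0.93
position: [340.4, 199.2, 275.9]
ee_rot: [0.98, -0.2, -0.002, 0.008]
contact_force: [1.4, 0.3, 0.3]
gripper_width: 85.8
```

send_rows:
  steps:
    - [[2.4, 3.1, -0.3, 0, 1], [2.4, 3.1, -0.3, 0, 1], [2.4, 3.1, -0.3, 0, 1], [2.4, 3.1, -0.3, 0, 1], [2.4, 3.1, -0.3, 0, 1], [2.4, 3.1, 0, 0, 1], [2.4, 3.1, 0, 0, 1], [2.4, 3.1, 0, 0, 1], [2.4, 3.1, 0, 0, 1], [1.2, 1.5, 0, 0, 1]]

```text
clock: 1.77
position: [433.2, -181.9, 297.0]
ee_rot: [0.98, -0.199, 0.0, 0.005]
contact_force: [0.3, 0.8, 0.5]
gripper_width: 85.4
```

send_rows:
  steps:
    - [[0, 0, 0, 0.12, 1], [0, 0, 0, 0.12, 1], [0, 0, 0, 0.12, 1], [0, 0, 0, 0.12, 1], [0, 0, 0, 0.12, 1], [0, 0, 0, 0.12, 1], [0, 0, 0, 0.12, 1], [0, 0, 0, 0.12, 1], [0, 0, 0, 0.12, 1], [0, 0, 0, 0.12, 1]]

```text
clock: 2.6
position: [430.3, -188.0, 290.6]
ee_rot: [-0.678, 0.735, 0.002, -0.008]
contact_force: [0.2, -0.2, -0.4]
gripper_width: 85.1
```

send_rows:
  steps:
    - [[0, 0, 0, 0.09, 1], [0, 0, 0, 0.09, 1], [0, 0, 0, 0.09, 1], [1.7, -1.3, -0.2, 0, 1], [1.7, -1.3, -0.2, 0, 1], [1.7, -1.3, -0.2, 0, 1], [1.7, -1.3, -0.2, 0, 1], [0, 0, 0, 0, 1]]

```text
clock: 3.27
position: [452.7, -271.3, 295.6]
ee_rot: [-0.566, 0.824, 0.004, -0.01]
contact_force: [-0.3, -0.4, -0.7]
gripper_width: 85.3
```

```bash
cat > w.py <<'E'
from h import *
def show():
    s=arm.read_state(); Rm=R.from_quat(s['ee_rot']).as_matrix()
    print('t',round(s['clock'],2),'pos',np.array(s['position']).round(1),'yaw',np.degrees(np.arctan2(Rm[1,0],Rm[0,0])).round(2),'zaxis',Rm[:,2].round(4),'F',np.array(s['contact_force']).round(2),'T',np.array(s['wrist_torque']).round(2),'w',round(s['gripper_width'],1)); return s,Rm
def to(goal):
    s,Rm=show(); print('tool shift cm',(Rm.T@(np.array(goal)-s['position'])/10).round(2))
E
python3 - <<'E'
from w import *
show()
im,d,cam=snap('wrist','w1.png'); P=cloud(d,cam); Z=P[...,2]; print(cam[3])
q=P[(d>0)&(Z>170)&(Z<215)]
print(len(q))
if len(q)>20:
    r=cv2.minAreaRect(q[:,:2].astype(np.float32)); print(r,np.percentile(q[:,2],[5,50,95]))
E
```

```text
t 3.27 pos [ 452.7 -271.3  295.6] yaw -111.03 zaxis [-0.0216 -0.0043 -0.9998] F [-0.31 -0.38 -0.69] T [ 0.01 -0.11 -0.03] w 85.3
[ 428.9145654  -339.36504692  439.89379142]
6572
((525.5506591796875, -257.220947265625), (245.58920288085938, 147.3227996826172), 11.688203811645508) [187.68949986 195.69128616 196.89899658]
```

View pics/w1.png

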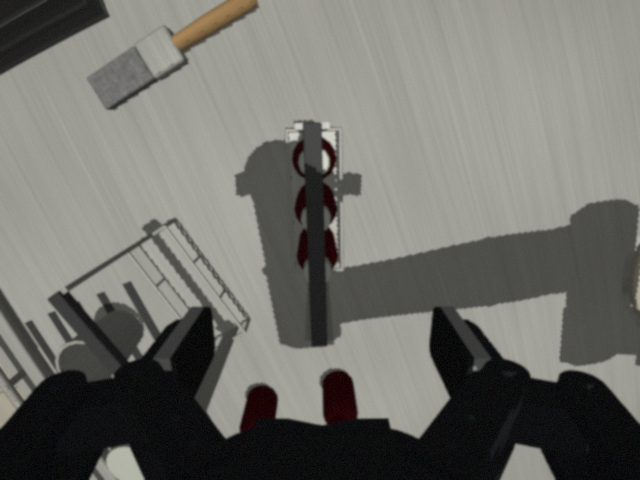

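The wrist view shows the loaded carrier's bar running from (312,122) to (319,345), between the open fingers. The empty carrier is off to the left at (150,270).

Run:
```python
from w import *
im=cv2.imread('pics/w1.png')
s=arm.read_state(); im,d,cam=snap('wrist'); P=cloud(d,cam); Z=P[...,2]
m=((Z>182)&(Z<210)).astype(np.uint8); m[:,:280]=0;m[:,350:]=0
q=P[m>0]; q=q[np.hypot(q[:,0]-456,q[:,1]+270)<120]
r=cv2.minAreaRect(q[:,:2].astype(np.float32)); print(len(q),r,q[:,2].mean())
print(plane([[312,122],[319,345]],195,cam))
to([*r[0],171]);to([456,-270.5,171])
```

```text
4225 ((454.4754638671875, -271.8323059082031), (160.49842834472656, 22.040302276611328), 70.27217102050781) 195.58830058335548
[[ 426.67724887 -345.89440462  195.        ]
 [ 479.77722356 -196.29992762  195.        ]]
t 3.37 pos [ 451.6 -269.3  295.3] yaw -110.99 zaxis [-0.0225 -0.0029 -0.9997] F [0.04 0.52 0.07] T [ 0.02 -0.02  0.01] w 85.6
tool shift cm [ 0.   -0.61 12.42]
t 3.37 pos [ 451.6 -269.3  295.3] yaw -110.99 zaxis [-0.0225 -0.0029 -0.9997] F [0.04 0.52 0.07] T [ 0.02 -0.02  0.01] w 85.6
tool shift cm [-0.18 -0.7  12.42]
```

send_rows:
  steps:
    - [[0, -0.3, 1.0, -0.02, 1], [0, -0.3, 1.2, 0, 1], [0, 0, 1.3, 0, 1], [0, 0, 1.3, 0, 1], [0, 0, 1.3, 0, 1], [0, 0, 1.3, 0, 1], [0, 0, 1.3, 0, 1], [0, 0, 1.0, 0, 1], [0, 0, 0.5, 0, 1], [0, 0, 0, 0, 1]]

```text
clock: 4.2
position: [451.2, -262.8, 182.8]
ee_rot: [-0.582, 0.813, 0.008, -0.01]
contact_force: [-0.4, 0.8, -0.2]
gripper_width: 85.4
```

Run:
```python
from w import *
to([455,-271.2,171])
```

```text
t 4.2 pos [ 451.2 -262.8  182.8] yaw -108.85 zaxis [-0.0266  0.0018 -0.9996] F [-0.37  0.76 -0.21] T [ 0.   -0.06 -0.02] w 85.4
tool shift cm [ 0.66 -0.66  1.16]
```

send_rows:
  steps:
    - [[0.3, -0.3, 0.3, 0.01, 1], [0.3, -0.3, 0.4, 0, 1], [0.1, -0.1, 0.4, 0, 1], [0, 0, 0.1, 0, 1], [0, 0, 0, 0, 1]]

```text
clock: 4.62
position: [456.5, -272.0, 170.7]
ee_rot: [-0.578, 0.816, 0.007, -0.01]
contact_force: [-0.3, 0.4, -0.5]
gripper_width: 85.1
```

Run:
```python
from w import *
to([455,-271.2,171])
```

```text
t 4.62 pos [ 456.5 -272.   170.7] yaw -109.32 zaxis [-2.390e-02  7.000e-04 -9.997e-01] F [-0.32  0.42 -0.54] T [ 0.08 -0.02 -0.01] w 85.1
tool shift cm [-0.03  0.17 -0.02]
```

Good. Close the jaws.

send_rows:
  steps:
    - [[0, 0.1, 0, 0, 0.6], [0, 0, 0, 0, 0.4], [0, 0, 0, 0, 0.25], [0, 0, 0, 0, 0.1], [0, 0, 0, 0, 0], [0, 0, 0, 0, 0], [0, 0, 0, 0, 0], [0, 0, 0, 0, 0], [0, 0, 0, 0, 0], [0, 0, 0, 0, 0]]

```text
clock: 5.45
position: [455.6, -271.9, 172.0]
ee_rot: [-0.578, 0.816, 0.006, -0.009]
contact_force: [-0.1, -0.4, 0.4]
gripper_width: 10.8
```

Run:
```python
from w import *
show()
```

```text
t 5.45 pos [ 455.6 -271.9  172. ] yaw -109.34 zaxis [-2.200e-02  2.000e-04 -9.998e-01] F [-0.12 -0.37  0.39] T [-0.    0.03 -0.01] w 10.8
```

send_rows:
  steps:
    - [[0, 0, -0.3, 0, 0], [0, 0, -0.6, 0, 0], [0, 0, -1.0, 0, 0], [0, 0, -1.3, 0, 0], [0, 0, -1.5, 0, 0], [0, 0, -1.5, 0, 0], [0, 0, -1.5, 0, 0], [0, 0, -1.5, 0, 0], [0, 0, -1.0, 0, 0], [0, 0, -1.0, 0, 0]]

```text
clock: 6.28
position: [452.7, -268.7, 282.6]
ee_rot: [-0.577, 0.817, 0.017, -0.014]
contact_force: [0.4, 0.4, -4.7]
gripper_width: 10.6
```

send_rows:
  steps:
    - [[0, 0, -1.0, 0, 0], [0, 0, -1.0, 0, 0], [0, 0, -1.0, 0, 0], [0, 0, -0.8, 0, 0], [0, 0, -0.5, 0, 0], [0, 0, -0.3, 0, 0], [0, 0, 0, 0, 0], [0, 0, 0, 0, 0]]

```text
clock: 6.95
position: [453.4, -268.0, 333.5]
ee_rot: [-0.576, 0.817, 0.019, -0.012]
contact_force: [-1.1, -0.0, -5.4]
gripper_width: 10.9
```

Run:
```python
from w import *
to([369,284,318])
```

```text
t 6.95 pos [ 453.4 -268.   333.5] yaw -109.58 zaxis [-0.0413  0.0161 -0.999 ] F [-1.09 -0.04 -5.38] T [-0.06 -0.19 -0.  ] w 10.9
tool shift cm [-49.17  26.35   2.79]
```

send_rows:
  steps:
    - [[-0.5, 0.3, 0, 0, 0], [-1.0, 0.5, 0, 0, 0], [-1.5, 0.8, 0.1, 0, 0], [-1.9, 1.0, 0.1, 0, 0], [-1.9, 1.0, 0.1, 0, 0], [-1.9, 1.0, 0.1, 0, 0], [-1.9, 1.0, 0.1, 0, 0], [-1.9, 1.0, 0.1, 0, 0], [-1.9, 1.0, 0.1, 0, 0], [-1.9, 1.0, 0.1, 0, 0]]

```text
clock: 7.78
position: [420.8, -74.8, 324.0]
ee_rot: [-0.574, 0.819, 0.023, -0.016]
contact_force: [0.6, -0.8, -5.6]
gripper_width: 10.8
```

Run:
```python
from w import *
to([369,284,325])
```

```text
t 7.78 pos [420.8 -74.8 324. ] yaw -109.94 zaxis [-0.0523  0.0195 -0.9984] F [ 0.64 -0.84 -5.64] T [-0.03 -0.28  0.04] w 10.8
tool shift cm [-31.97  17.08   0.87]
```

send_rows:
  steps:
    - [[-1.9, 1.0, 0.05, 0, 0], [-1.9, 1.0, 0.05, 0, 0], [-1.9, 1.0, 0.05, 0, 0], [-1.9, 1.0, 0.05, 0, 0], [-1.9, 1.0, 0.05, 0, 0], [-1.9, 1.0, 0.05, 0, 0], [-1.9, 1.0, 0.05, 0, 0], [-1.9, 1.0, 0.05, 0, 0], [-1.9, 1.0, 0.05, 0, 0], [-1.9, 1.0, 0.05, 0, 0]]

```text
clock: 8.62
position: [377.4, 151.4, 322.6]
ee_rot: [-0.576, 0.817, 0.025, -0.018]
contact_force: [1.3, -0.5, -5.4]
gripper_width: 11.0
```

Run:
```python
from w import *
to([369,284,325])
```

```text
t 8.62 pos [377.4 151.4 322.6] yaw -109.62 zaxis [-0.0579  0.0208 -0.9981] F [ 1.27 -0.46 -5.42] T [-0.1  -0.3  -0.01] w 11.0
tool shift cm [-12.2    5.25   0.08]
```

send_rows:
  steps:
    - [[-1.9, 0.8, 0, 0, 0], [-1.9, 0.8, 0, 0, 0], [-1.9, 0.8, 0, 0, 0], [-1.6, 0.7, 0, 0, 0], [-1.0, 0.5, 0, 0, 0], [-0.5, 0.2, 0, 0, 0], [0, 0, 0, 0, 0], [0, 0, 0, 0, 0]]

```text
clock: 9.28
position: [361.8, 254.9, 323.0]
ee_rot: [-0.58, 0.814, 0.026, -0.02]
contact_force: [-0.8, -0.0, -5.5]
gripper_width: 10.8
```

Run:
```python
from w import *
to([369,284,318])
```

```text
t 9.28 pos [361.8 254.9 323. ] yaw -109.04 zaxis [-0.0631  0.0186 -0.9978] F [-0.84 -0.03 -5.5 ] T [-0.26 -0.19 -0.03] w 10.8
tool shift cm [-2.99  0.24  0.51]
```

send_rows:
  steps:
    - [[0, 0, 0, -0.04, 0], [0, 0, 0, -0.04, 0], [0, 0, 0, -0.04, 0], [0, 0, 0, -0.04, 0], [0, 0, 0, -0.04, 0], [0, 0, 0, -0.03, 0], [0, 0, 0, -0.01, 0], [0, 0, 0, 0, 0]]

```text
clock: 9.95
position: [361.0, 246.1, 322.8]
ee_rot: [-0.674, 0.738, 0.027, -0.019]
contact_force: [-0.3, -1.2, -5.6]
gripper_width: 10.7
```

Run:
```python
from w import *
to([369,284,318])
a=snap('scene'); b=snap('wrist')
cv2.imwrite('pics/b.png',np.hstack([cv2.resize(a[0][150:480,280:640],(400,367)),cv2.resize(b[0],(400,300)).__class__(0) if 0 else cv2.copyMakeBorder(cv2.resize(b[0],(400,300)),0,67,0,0,0)]))
```

```text
t 9.95 pos [361.  246.1 322.8] yaw -95.14 zaxis [-0.0653  0.0138 -0.9978] F [-0.29 -1.15 -5.63] T [-0.11 -0.28 -0.03] w 10.7
tool shift cm [-3.84 -0.49  0.48]
```

View pics/b.png

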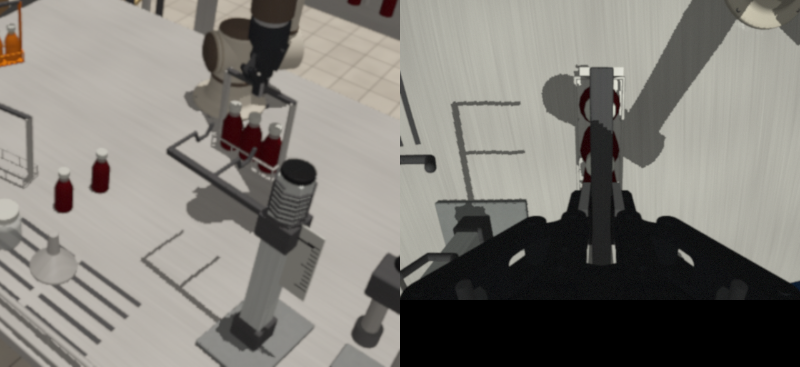

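The scene panel shows the carrier gripped upright, short of the hooks. The wrist panel shows the bar centred in the jaws and the rail end at left. Next I'll line up with the hook line at approach height.

send_rows:
  steps:
    - [[-1.0, -0.1, 0.5, -0.01, 0], [-1.3, -0.2, 0.8, 0, 0], [-1.0, -0.2, 0.5, 0, 0], [-0.4, 0, 0, 0, 0], [0, 0, 0, 0, 0], [0, 0, 0, 0, 0]]

```text
clock: 10.55
position: [368.7, 287.7, 301.6]
ee_rot: [-0.678, 0.734, 0.027, -0.02]
contact_force: [0.3, -0.7, -5.1]
gripper_width: 10.4
```

Run:
```python
from w import *
to([369,284,304]);to([517,269.5,304]); print(arm.read_state()['joints'].round(3))
# bar as seen by the scene/top cameras
for n in('top','scene'):
    im,d,cam=snap(n); P=cloud(d,cam); Z=P[...,2]
    s=arm.read_state()['position']
    q=P[(abs(Z-s[2]-16)<22)&(np.hypot(P[...,0]-s[0],P[...,1]-s[1])<95)]
    r=cv2.minAreaRect(q[:,:2].astype(np.float32)); print(n,len(q),r,np.percentile(q[:,2],[5,50,95]).round(1))
    f=P[(Z>60)&(Z<260)&(np.hypot(P[...,0]-s[0],P[...,1]-s[1])<110)]; 
    for b in range(100,330,20):
        k=P[(Z>b)&(Z<b+20)&(np.hypot(P[...,0]-s[0],P[...,1]-s[1])<105)]
        if len(k): print(b+10,len(k),np.median(k,0).round(0),end=' ; ')
    print()
```

```text
t 10.55 pos [368.7 287.7 301.6] yaw -94.59 zaxis [-0.0663  0.0127 -0.9977] F [ 0.28 -0.71 -5.14] T [-0.15 -0.28  0.03] w 10.4
tool shift cm [ 0.36 -0.04 -0.24]
t 10.55 pos [368.7 287.7 301.6] yaw -94.59 zaxis [-0.0663  0.0127 -0.9977] F [ 0.28 -0.71 -5.14] T [-0.15 -0.28  0.03] w 10.4
tool shift cm [  0.62 -14.88  -1.24]
[ 0.969  0.09  -0.185 -0.064 -1.323 -1.032]
top 348 ((366.1422424316406, 253.8309783935547), (91.49700927734375, 36.95648193359375), 77.61835479736328) [305.7 324.  333. ]
130 294 [370. 271. 134.] ; 150 78 [370. 239. 149.] ; 170 263 [370. 273. 167.] ; 190 120 [374. 270. 194.] ; 210 183 [371. 274. 208.] ; 230 45 [367. 213. 227.] ; 250 90 [372. 246. 246.] ; 270 24 [363. 210. 271.] ; 290 28 [362. 210. 291.] ; 310 62 [369. 217. 314.] ; 330 280 [369. 261. 324.] ; 
scene 623 ((374.71783447265625, 287.14129638671875), (163.34771728515625, 40.12300491333008), 87.12104797363281) [301.7 321.3 330.6]
130 328 [382. 273. 133.] ; 150 178 [378. 289. 150.] ; 170 333 [380. 280. 168.] ; 190 329 [378. 272. 192.] ; 210 399 [374. 280. 210.] ; 230 274 [373. 288. 230.] ; 250 364 [370. 290. 246.] ; 270 95 [371. 363. 270.] ; 290 95 [372. 292. 290.] ; 310 246 [377. 294. 315.] ; 330 361 [375. 299. 324.] ;
```

send_rows:
  steps:
    - [[0, -0.6, -0.1, 0.01, 0], [0.1, -1.2, -0.1, 0.01, 0], [0.1, -1.5, -0.12, 0, 0], [0.1, -1.5, -0.12, 0, 0], [0.1, -1.5, -0.12, 0, 0], [0.1, -1.2, -0.1, 0, 0], [0, -0.6, -0.05, 0, 0], [0, 0, 0, 0, 0]]

```text
clock: 11.32
position: [458.2, 271.4, 305.9]
ee_rot: [-0.668, 0.743, 0.026, -0.017]
contact_force: [-0.0, 0.5, -5.7]
gripper_width: 10.8
```

Run:
```python
from w import *
to([517,269.5,304])
```

```text
t 11.32 pos [458.2 271.4 305.9] yaw -96.07 zaxis [-0.0606  0.0159 -0.998 ] F [-0.03  0.51 -5.71] T [-0.04 -0.31  0.03] w 10.8
tool shift cm [-0.43 -5.86 -0.17]
```

send_rows:
  steps:
    - [[-0.1, -0.7, 0, 0, 0], [-0.1, -1.1, -0.05, 0, 0], [-0.1, -1.1, -0.05, 0, 0], [0, -1.1, -0.05, 0, 0], [0, -1.0, -0.05, 0, 0], [0, -0.5, -0.03, 0, 0], [0, 0, 0, 0, 0], [0, 0, 0, 0, 0]]

```text
clock: 11.98
position: [519.1, 268.2, 303.8]
ee_rot: [-0.668, 0.743, 0.027, -0.018]
contact_force: [0.5, 0.4, -5.3]
gripper_width: 10.5
```

Run:
```python
from w import *
to([517,269.5,304])
a=snap('scene');b=snap('top')
c=np.hstack([cv2.resize(a[0][170:370,400:600],(400,400)),cv2.resize(b[0][160:310,60:210],(400,400))]); cv2.imwrite('pics/d.png',c)
np.savez('d.npz',Ps=cloud(a[1],a[2]),Pt=cloud(b[1],b[2]))
```

```text
t 11.98 pos [519.1 268.2 303.8] yaw -96.08 zaxis [-0.0622  0.0154 -0.9979] F [ 0.54  0.41 -5.27] T [-0.06 -0.15 -0.05] w 10.5
tool shift cm [-0.11  0.22 -0.01]
```

View pics/d.png

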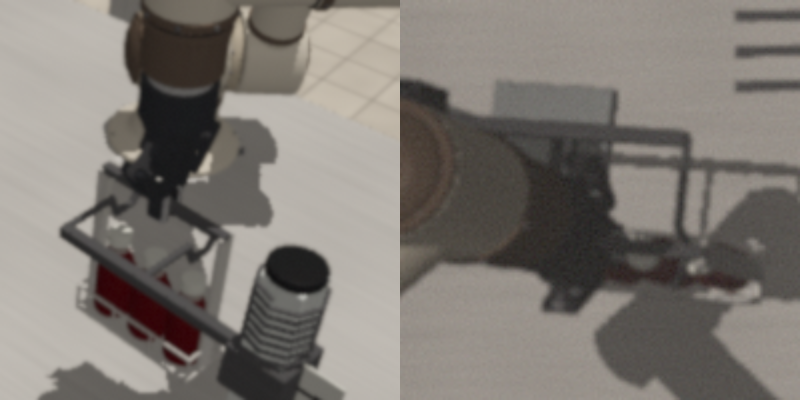

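The scene panel shows both hooks passing through the window between bar and bottles, inside the uprights, with the bar over the hook troughs. I'll check that numerically.

Run:
```python
from h import *
P=np.load('d.npz')['Ps']; X,Y,Z=P[...,0],P[...,1],P[...,2]
yv=np.array([.1,.995]);xv=np.array([.995,-.1])
L=np.stack([(P[...,:2]-[520.4,270.4])@xv,(P[...,:2]-[520.4,270.4])@yv],-1)
lx,ly=L[...,0],L[...,1]
q=(Z>318)&(Z<336)&(abs(lx)<25)&(abs(ly)<90)&((abs(ly)>22))
for a,b in((-90,-60),(-60,-40),(-40,-22),(22,40),(40,60),(60,90)):
    k=q&(ly>a)&(ly<b)
    if k.any(): print(a,b,k.sum(),'lx',np.percentile(lx[k],[5,50,95]).round(1),'z',np.percentile(Z[k],[5,50,95]).round(1))
k=q; print('bar ly ends',np.percentile(ly[k],[1,99]).round(1))
for h in(-50,50):
    for b in range(-30,60,8):
        k=(abs(ly-h)<8)&(lx>=b)&(lx<b+8)&(Z>270)&(Z<314)
        if k.any(): print(h,b+4,k.sum(),np.median(Z[k]).round(1),end=' | ')
    print()
for b in range(120,250,20):
    k=(Z>b)&(Z<b+20)&(abs(lx)<60)&(abs(ly)<85); print(b+10,k.sum(),np.percentile(lx[k],[5,50,95]).round(0))
```

```text
-90 -60 64 lx [-5.2  3.6  8.7] z [319.3 324.4 327.5]
-60 -40 23 lx [2.7 5.1 7.2] z [319.5 322.4 326.7]
-40 -22 8 lx [ 6.1  8.3 10. ] z [318.5 319.3 322.6]
22 40 62 lx [-4.6  4.   7.7] z [318.6 324.9 328.5]
40 60 60 lx [-3.9  4.2  8.1] z [319.9 325.7 328.7]
60 90 80 lx [-7.   4.3 10.1] z [319.  324.3 329. ]
bar ly ends [-82.7  77.9]
-50 -26 1 281.5 | -50 -18 15 287.1 | -50 -10 12 283.6 | -50 -2 11 282.6 | -50 6 7 283.9 | -50 14 19 288.9 | -50 22 15 306.1 | -50 30 11 305.9 | -50 38 12 306.9 | -50 46 13 306.3 | -50 54 10 305.8 | -50 62 11 307.3 | 
50 -26 3 287.8 | 50 -18 21 286.1 | 50 -10 10 282.7 | 50 -2 12 283.3 | 50 6 7 282.0 | 50 14 23 289.4 | 50 22 15 303.8 | 50 30 12 306.8 | 50 38 14 307.3 | 50 46 12 306.9 | 50 54 14 307.2 | 50 62 13 306.2 | 
130 494 [-7. 14. 22.]
150 376 [-17.   8.  20.]
170 560 [-7. 12. 23.]
190 379 [-1. 12. 17.]
210 120 [-17.  -4.  17.]
230 250 [-13.   1.   9.]
250 410 [-13.  -1.  10.]
```

Bar sits about 3–4 mm toward +x of the trough centre, which is inside the ±7 mm play, and the carrier is upright. Lowering now.

send_rows:
  steps:
    - [[0, 0.1, 0.3, 0, 0], [0, 0.05, 0.4, 0, 0], [0, 0, 0.4, 0, 0], [0, 0, 0.4, 0, 0], [0, 0, 0.3, 0, 0], [0, 0, 0.3, 0, 0], [0, 0, 0.2, 0, 0], [0, 0, 0, 0, 0]]

```text
clock: 12.75
position: [513.0, 269.0, 279.0]
ee_rot: [-0.669, 0.742, 0.027, -0.018]
contact_force: [-0.3, -0.3, -5.9]
gripper_width: 10.6
```

Run:
```python
from w import *
to([515.5,269,272])
```

```text
t 12.75 pos [513. 269. 279.] yaw -95.92 zaxis [-0.063   0.0156 -0.9979] F [-0.31 -0.29 -5.86] T [-0.04 -0.2  -0.05] w 10.6
tool shift cm [-0.02 -0.29  0.68]
```

send_rows:
  steps:
    - [[0, -0.05, 0.2, 0, 0], [0, -0.05, 0.2, 0, 0], [0, -0.05, 0.2, 0, 0], [0, -0.02, 0.2, 0, 0], [0, -0.02, 0.2, 0, 0], [0, 0, 0, 0, 0]]

```text
clock: 13.25
position: [514.8, 269.1, 268.4]
ee_rot: [-0.669, 0.742, 0.027, -0.018]
contact_force: [0.5, -0.7, -5.2]
gripper_width: 10.6
```

Run:
```python
from w import *
to([515.5,269,272])
```

```text
t 13.25 pos [514.8 269.1 268.4] yaw -95.92 zaxis [-0.0621  0.016  -0.9979] F [ 0.49 -0.71 -5.18] T [-0.02 -0.16 -0.04] w 10.6
tool shift cm [-0.   -0.05 -0.37]
```

send_rows:
  steps:
    - [[0, -0.02, 0.2, 0, 0], [0, -0.02, 0.2, 0, 0], [0, -0.02, 0.2, 0, 0], [0, -0.02, 0.2, 0, 0], [0, -0.02, 0.2, 0, 0], [0, -0.02, 0.2, 0, 0], [0, 0, 0, 0, 0]]

```text
clock: 13.83
position: [515.1, 269.1, 256.4]
ee_rot: [-0.669, 0.742, 0.027, -0.017]
contact_force: [-1.0, 0.3, -3.2]
gripper_width: 10.4
```

Run:
```python
from w import *
to([515.5,269,230])
```

```text
t 13.83 pos [515.1 269.1 256.4] yaw -95.92 zaxis [-0.0615  0.0161 -0.998 ] F [-1.02  0.27 -3.17] T [-0.16  0.04 -0.06] w 10.4
tool shift cm [ 0.04 -0.21  2.63]
```

The scale is taking load: the wrist force fell from 5.4 to 3.2 N.

send_rows:
  steps:
    - [[0, -0.03, 0.2, 0, 0], [0, -0.03, 0.2, 0, 0], [0, -0.03, 0.2, 0, 0], [0, -0.02, 0.2, 0, 0], [0, -0.02, 0.2, 0, 0], [0, -0.02, 0.2, 0, 0], [0, -0.02, 0.2, 0, 0], [0, -0.02, 0.2, 0, 0], [0, -0.02, 0.2, 0, 0], [0, 0, 0, 0, 0]]

```text
clock: 14.67
position: [515.5, 269.1, 238.0]
ee_rot: [-0.669, 0.742, 0.027, -0.018]
contact_force: [-3.1, 1.0, -0.4]
gripper_width: 10.8
```

```bash
cat > f.py <<'E'
from w import *
# readings averaged over frames (noise ~0.5 N), and reading of pointer from rail/bar height
Fs=[]
for i in range(6):
    a=snap('scene'); Fs.append(arm.read_state()['contact_force'])
print('F',np.mean(Fs,0).round(2),np.std(Fs,0).round(2))
to([515.5,269,228])
P=cloud(a[1],a[2]);Z=P[...,2]
L=np.stack([(P[...,:2]-[520.4,270.4])@[.995,-.1],(P[...,:2]-[520.4,270.4])@[.1,.995]],-1)
k=(abs(L[...,0]-101)<14)&(L[...,1]>-40)&(L[...,1]<110)&(Z>225)&(Z<330); print('rail z',k.sum(),np.percentile(Z[k],[50,90]).round(1))
cv2.imwrite('pics/e.png',cv2.resize(a[0][170:370,400:600],(500,500)))
E
python3 f.py
```

```text
F [-2.83  0.22 -1.13] [0.49 0.63 0.38]
t 14.97 pos [515.5 269.1 238.6] yaw -95.92 zaxis [-0.0615  0.0161 -0.998 ] F [-2.18  0.85 -0.82] T [-0.21  0.62 -0.12] w 10.7
tool shift cm [ 0.02 -0.06  1.05]
rail z 643 [276.3 279.3]
```

send_rows:
  steps:
    - [[0, 0.03, 0.15, 0, 0], [0, 0.03, 0.15, 0, 0], [0, 0.02, 0.15, 0, 0], [0, 0, 0.15, 0, 0], [0, 0, 0, 0, 0], [0, 0, 0, 0, 0]]

```text
clock: 15.47
position: [515.5, 269.2, 233.2]
ee_rot: [-0.67, 0.742, 0.026, -0.016]
contact_force: [-1.7, 1.1, -0.4]
gripper_width: 10.9
```

```bash
python3 f.py
```

```text
F [-2.02 -0.41 -0.52] [0.46 0.69 0.64]
t 15.77 pos [515.4 269.2 233.2] yaw -95.89 zaxis [-0.0582  0.0165 -0.9982] F [-2.04 -0.12 -1.46] T [-0.31  0.47 -0.07] w 10.7
tool shift cm [ 0.02 -0.04  0.52]
rail z 637 [270.6 273.8]
```

View pics/e.png

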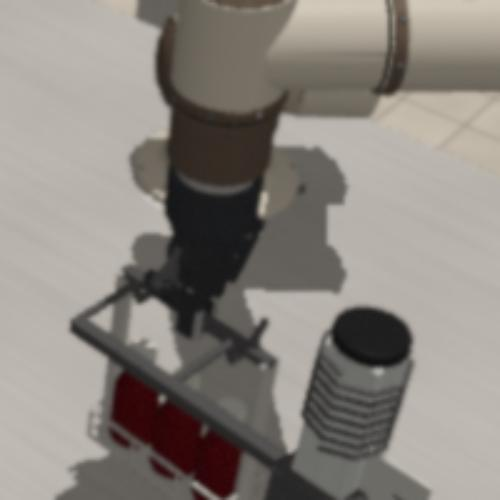

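The bar sits in both hooks, with the tips showing on the near side, and only 0.5–1 N is left on the wrist. Lowering the last few millimetres while easing the side force.

send_rows:
  steps:
    - [[0, 0.05, 0.12, 0, 0], [0, 0.05, 0.12, 0, 0], [0, 0.03, 0.12, 0, 0], [0, 0, 0, 0, 0], [0, 0, 0, 0, 0]]

```text
clock: 16.18
position: [515.3, 269.2, 230.2]
ee_rot: [-0.67, 0.742, 0.025, -0.015]
contact_force: [-1.0, -0.1, 0.3]
gripper_width: 10.8
```

```bash
python3 f.py
```

```text
F [-1.09 -0.52 -0.38] [0.48 0.51 0.79]
t 16.48 pos [515.3 269.2 230.2] yaw -95.86 zaxis [-0.0545  0.0168 -0.9984] F [-1.58 -0.59 -1.04] T [-0.35  0.15 -0.06] w 10.8
tool shift cm [ 0.02 -0.03  0.22]
rail z 640 [267.7 270.9]
```

send_rows:
  steps:
    - [[0, 0.05, 0.08, 0, 0], [0, 0.03, 0.06, 0, 0], [0, 0, 0, 0, 0], [0, 0, 0, 0, 0], [0, 0, 0, 0, 0]]

```text
clock: 16.9
position: [515.3, 269.2, 229.3]
ee_rot: [-0.67, 0.742, 0.024, -0.014]
contact_force: [-0.6, -1.4, 0.5]
gripper_width: 10.9
```

```bash
python3 f.py
```

```text
F [-0.65 -0.72 -0.54] [0.48 0.65 0.27]
t 17.2 pos [515.3 269.3 229.3] yaw -95.83 zaxis [-0.0524  0.017  -0.9985] F [-1.07 -1.05 -0.63] T [-0.49  0.   -0.01] w 10.5
tool shift cm [ 0.02 -0.03  0.12]
rail z 637 [266.9 270.2]
```

send_rows:
  steps:
    - [[0, 0.03, 0.12, 0, 0], [0, 0.02, 0.1, 0, 0], [0, 0, 0, 0, 0], [0, 0, 0, 0, 0], [0, 0, 0, 0, 0]]

```text
clock: 17.62
position: [515.2, 269.2, 227.2]
ee_rot: [-0.67, 0.742, 0.023, -0.013]
contact_force: [-0.6, -0.9, -0.8]
gripper_width: 10.7
```

```bash
python3 f.py
python3 - <<'E'
import numpy as np
P=np.load('s.npy');Z=P[...,2]
L=np.stack([(P[...,:2]-[520.4,270.4])@[.995,-.1],(P[...,:2]-[520.4,270.4])@[.1,.995]],-1)
k=(abs(L[...,0]-101)<14)&(L[...,1]>-40)&(L[...,1]<110)&(Z>225)&(Z<330); print('rail z0',k.sum(),np.percentile(Z[k],[50,90]).round(1))
E
```

```text
F [-0.01 -0.83 -0.14] [0.22 0.43 0.48]
t 17.92 pos [515.2 269.3 227.2] yaw -95.82 zaxis [-0.0508  0.017  -0.9986] F [ 0.13 -1.06 -0.5 ] T [-0.52 -0.09  0.05] w 10.9
tool shift cm [ 0.02 -0.03 -0.08]
rail z 639 [264.9 267.8]
rail z0 665 [309.4 312.4]
```

Scale travel is about 44.5 mm (5.5 N) and the wrist's vertical force is near zero, so the scale bears the weight. I'll ease the remaining side force, then open.

send_rows:
  steps:
    - [[0.04, 0, 0.02, 0, 0], [0.03, 0, 0.02, 0, 0], [0, 0, 0, 0, 0], [0, 0, 0, 0, 0], [0, 0, 0, 0, 0.13], [0, 0, 0, 0, 0.15], [0, 0, 0, 0, 0.17], [0, 0, 0, 0, 0.19], [0, 0, 0, 0, 0.21], [0, 0, 0, 0, 0.23]]

```text
clock: 18.75
position: [515.9, 270.4, 227.4]
ee_rot: [-0.67, 0.742, 0.024, -0.01]
contact_force: [-0.7, -0.4, 0.4]
gripper_width: 19.6
```

```bash
python3 f.py
```

```text
F [ 0.22 -0.28 -0.  ] [0.62 0.43 0.39]
t 19.05 pos [515.8 270.3 227.3] yaw -95.83 zaxis [-0.0482  0.0216 -0.9986] F [-0.03 -0.4   0.13] T [-0.02 -0.11  0.01] w 19.8
tool shift cm [ 0.13  0.02 -0.07]
rail z 636 [264.9 268.4]
```

send_rows:
  steps:
    - [[0, 0, 0, 0, 0.25], [0, 0, 0, 0, 0.3], [0, 0, 0, 0, 0.35], [0, 0, 0, 0, 0.4], [0, 0, 0, 0, 0.45], [0, 0, 0, 0, 0.5], [0, 0, 0, 0, 0.5], [0, 0, 0, 0, 0.5]]

```text
clock: 19.72
position: [515.8, 270.3, 227.2]
ee_rot: [-0.67, 0.742, 0.024, -0.011]
contact_force: [-0.4, -0.7, -0.5]
gripper_width: 42.6
```

```bash
python3 f.py
```

```text
F [ 0.17 -0.16 -0.14] [0.71 0.6  0.55]
t 20.02 pos [515.8 270.3 227.2] yaw -95.83 zaxis [-0.0482  0.0216 -0.9986] F [ 0.4  -0.8   0.71] T [-0.02 -0.04 -0.  ] w 42.5
tool shift cm [ 0.13  0.02 -0.08]
rail z 633 [264.8 268.2]
```

View pics/e.png

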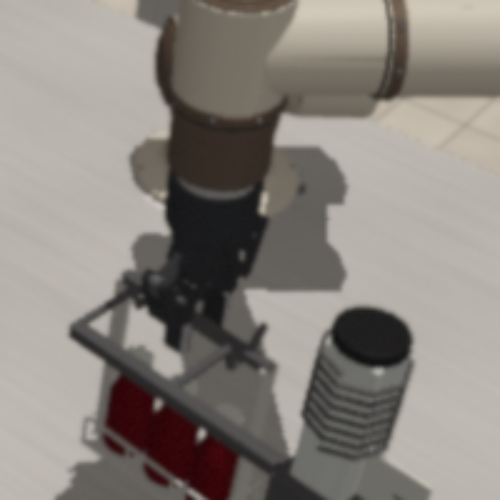

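Released. The pointer did not move (rail 264.9, then 264.8) and the jaws stand clear of the bar. Now withdrawing upward.

send_rows:
  steps:
    - [[0, 0.02, -0.4, 0, 0.5], [0, 0.03, -0.6, 0, 0.5], [0, 0.04, -0.8, 0, 0.5], [0, 0.05, -1.0, 0, 0.5], [0, 0.06, -1.2, 0, 0.5], [0, 0.07, -1.5, 0, 0.5], [0, 0.07, -1.5, 0, 0.5], [0, 0.07, -1.5, 0, 0.5], [0, 0.07, -1.5, 0, 0.5], [0, 0.05, -1.0, 0, 0.5]]

```text
clock: 20.85
position: [515.6, 267.6, 348.2]
ee_rot: [-0.67, 0.742, 0.024, -0.01]
contact_force: [-0.8, 0.4, -0.2]
gripper_width: 42.3
```

send_rows:
  steps:
    - [[0, 0.2, -1.5, 0, 0.5], [0, 0.5, -1.5, 0, 0.5], [0, 1.0, -1.0, 0, 0.5], [0, 1.5, -0.5, 0, 0.5], [0, 1.5, 0, 0, 0.5], [0, 1.5, 0, 0, 0.5], [0, 1.5, 0, 0, 0.5], [0, 1.0, 0, 0, 0.5], [0, 0.5, 0, 0, 0.5], [0, 0, 0, 0, 0.5]]

```text
clock: 21.68
position: [417.3, 275.1, 410.1]
ee_rot: [-0.67, 0.742, 0.024, -0.003]
contact_force: [0.3, 0.2, -1.3]
gripper_width: 42.6
```

send_rows:
  steps:
    - [[0, 0, 0, 0, 0.5], [0, 0, 0, 0, 0.5], [0, 0, 0, 0, 0.5], [0, 0, 0, 0, 0.5], [0, 0, 0, 0, 0.5], [0, 0, 0, 0, 0.5], [0, 0, 0, 0, 0.5], [0, 0, 0, 0, 0.5], [0, 0, 0, 0, 0.5], [0, 0, 0, 0, 0.5]]

```text
clock: 22.52
position: [419.1, 275.1, 408.3]
ee_rot: [-0.67, 0.742, 0.024, -0.005]
contact_force: [-0.1, -0.6, 0.0]
gripper_width: 42.6
```

Run:
```python
from w import *
show()
yv=np.array([.1,.995]);xv=np.array([.995,-.1])
for i in range(3):
    a=snap('scene'); P=cloud(a[1],a[2]);Z=P[...,2]
    L=np.stack([(P[...,:2]-[520.4,270.4])@xv,(P[...,:2]-[520.4,270.4])@yv],-1); lx,ly=L[...,0],L[...,1]
    k=(abs(lx-101)<14)&(ly>-40)&(ly<110)&(Z>225)&(Z<330); r=np.median(Z[k])
    o=[]
    for p,q in((-85,-58),(-40,40),(58,85)):
        k=(abs(lx)<18)&(ly>p)&(ly<q)&(Z>240)&(Z<262); o.append((int(k.sum()),np.median(lx[k]).round(1),np.percentile(Z[k],80).round(1)))
    print(r.round(1),o); 
    for _ in range(5): optics.get_image('wrist')
t0=cv2.imread('pics/t0.png'); b=snap('top')
cv2.imwrite('pics/f.png',np.hstack([cv2.resize(a[0],(400,300)),cv2.resize(b[0],(400,300))]))
cv2.imwrite('pics/g.png',cv2.resize(a[0][200:400,420:600],(540,600)))
```

```text
t 22.52 pos [419.1 275.1 408.3] yaw -95.93 zaxis [-0.0385  0.0287 -0.9988] F [-0.07 -0.57  0.03] T [-0.04 -0.06 -0.02] w 42.6
264.9 [(65, np.float64(-1.8), np.float64(250.2)), (232, np.float64(0.3), np.float64(250.4)), (75, np.float64(-0.3), np.float64(249.7))]
264.8 [(66, np.float64(-1.2), np.float64(250.2)), (230, np.float64(0.3), np.float64(250.0)), (73, np.float64(0.6), np.float64(249.5))]
264.7 [(66, np.float64(-1.2), np.float64(250.1)), (229, np.float64(0.1), np.float64(250.0)), (74, np.float64(-1.1), np.float64(249.3))]
```

View pics/g.png

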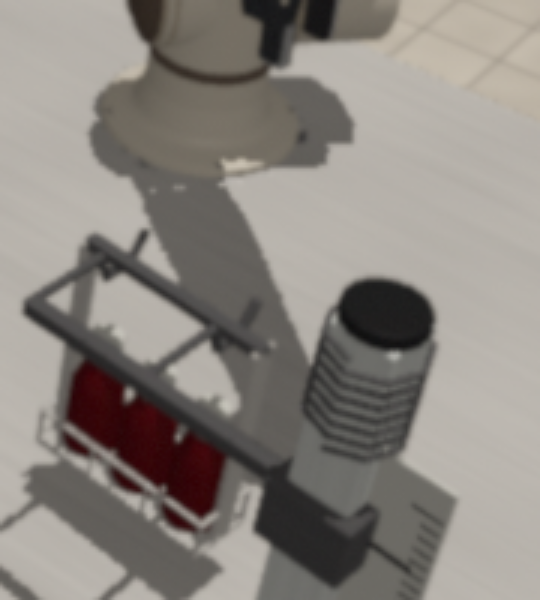

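View pics/f.png

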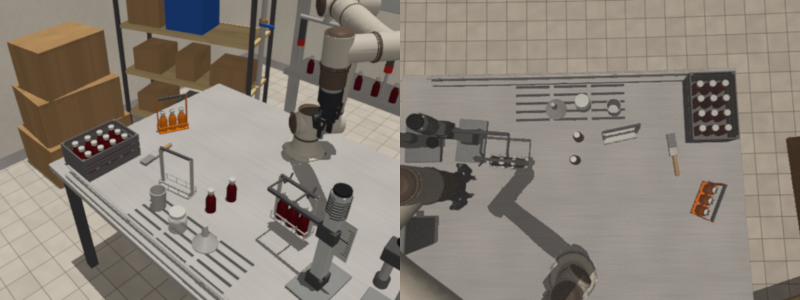

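The close view shows the bar in both hooks, about (125,265) and (225,335), with the carrier hanging level and still. The overview shows all the bystanders where they were. Handing in.

```bash
python3 -c "
from bench import job
print(job.job_done())"
```

```text
the job is handed in; nothing more can be done
None
```

The loaded carrier is hanging from both hooks of the scale, level and still, and the job is handed in at about 24 s of the 56 s allowed. I gripped the bar at its middle and brought it in from the hooks' open side. After contact I lowered it at about 2 cm/s until the scale carried the weight, then opened the jaws slowly and withdrew upward.

**Last checks:**
- **Load transfer:** before I let go, the vertical force on the wrist was about -0.1 N, within noise, down from 5.4 N. The scale had gone down about 44.5 mm, roughly 5.5 N or 0.56 kg.
- **Pointer:** the rail height stayed within 0.2 mm in every reading before, during and after release.
- **Hang:** the bar was level to within about 1 mm, centred in both hooks, and steady over about 0.7 s of pictures.
- **Surroundings:** compared by eye only, the other objects stand where they were, and the arm is well clear.

**Less than ideal:**
- **Tool tilt:** the tool leaned to about 4° during the carry, and about 3° of that remained at release.
- **Force on the hooks:** this caused a side force of up to about 3 N during the lowering. I eased it to under 1 N before opening. A moment of about 0.5 N m was still on the wrist then, probably from one hook taking more of the load.

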